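# Open the service panel of a coffee machine

## Robot

A 6-joint arm with a two-finger parallel gripper is mounted at the origin on the work surface. World frame = base frame: x ahead of the robot, y to its left, z up, the work surface at z = 0. Lengths are in m, angles in rad, forces in N, time in s.
With the tool pointing down it reaches from about 0.325 to 1 m from the base axis. Payload 5.1 kg.
Tool frame: the origin (TCP) lies on the centre line of the jaws, within the pads' length; the fingertips stand env.nose_length ahead of it and the grasp point (between the pads) is the TCP (env.nose_length is the distance from the TCP to the fingertips, in m); z points along the fingers, y is the line along which they close (so a half turn about z gives the same grasp; the last joint's range is limited). The gripper opens to 85 mm and grips with 20 to 120 N. Pads are 22 mm wide; open, the fingers measure 114 mm over their backs; the gripper's body (76 mm by 85 mm) begins 54 mm behind the grasp point. The pads swing forward as they close: fully open they stand 13 mm farther back than shut.
Start: joints at [1.119, 0.124, 1.65, -0, 1.367, -0.083], TCP at [0.234, 0.606, 0.25] pointing down, gripper open.
Joint ranges: [-2.61, 2.61], [-1.02, 2.33], [0.03, 2.71], [-1.35, 4.49], [0.32, 2.68], [-2.91, 2.91]. Speed limits (rad/s): [2.57, 2.57, 3.14, 3.14, 3.14, 3.14].

## Interface

Orientations are given as a unit quaternion [w, x, y, z].
In Python, from station import status, imaging, order, env gives the robot as it stands. The module is installed in compiled form; this text tells all that it offers.
- The arm moves only by the tool move_arm, never from a script. Its argument "rows" is text: rows parted by semicolons, each of 6 numbers parted by spaces: the shift along the tool's x, y, z in m, then the turn, a rotation vector about the tool's x, y, z in degrees. A call has 1 to 10 rows; each row shifts and turns the commanded pose from where the row before left it, along the tool's axes as they then stand; what a row does not reach is not made up. A row lasts 1/12 s, in which the tool goes at most 41.7 mm and 7.16 degrees, less where a joint would pass 70% of its speed; a pose out of reach is approached as far as the arm can. A call is refused whole if a number of a shift passes 0.0417 or a number of a turn 7.16, either way. A call with a gripper value outside its range is refused whole. "claw" is the closure, from 0 (fully open) to 1 (shut), set as the call begins (left out, the last holds). The fingers move at their own pace and stop on an object; "newtons" is the grip in N (left out, the last holds). Time passes only in rows, so rows that do not move let the fingers close. It gives the time, the measured TCP pose, the force, the opening and the grip force at its end, in the units of the state.
- status.state(): the state, without advancing time (a new reading comes with each control period).
- imaging.get_image(name): name is "scene" or "top" or "wrist"; returns a dict with "img" (480x640x3 uint8, red, green, blue), "K" (3x3 intrinsics, pixels), "rvec" (rotation vector, rad) and "tvec" (3), from world to camera coordinates, as OpenCV has them; the wrist camera has in their place "tool_from_camera" (4x4, takes a point from camera to tool coordinates, whose origin is the TCP and whose axes are the flange's). Camera axes: x right, y down, z forward; pixel columns grow to the right and rows downward; lengths in m; the calibration is good to about 2 mm. The wrist camera is an equidistant fisheye: a pixel r from the principal point sees the ray r / f radians off the axis. A picture is of the moment at which its call begins: read the wrist's pose just before it. There is no depth.
- order.close_job(): hands the job in; it is judged then, once.
Trained networks look in the newest picture that a camera, given by its name, has taken for a name from the list of things; names that differ only in an ending like _2 or _b are one class to them, and where a whole thing is asked for, a point or a joint stands for the part that bears it (a point fixed in the world has none). Each returns a list of dicts, best first, with "confidence" (0 to 1); they miss things now and then, are a little off and sometimes report something else, mostly with a low value. They report only what shows in the picture. A call takes as long as a camera call. They do not tell look-alikes from the thing itself.
- imaging.silhouettes(name, camera): "region" (480x640 bool, what is visible of it) and "box" ([left, top, width, height] in pixels, round what is visible of it).
The state is a dict: "time_s": time; "joint_positions": joint angles; "dq": joint speeds; "tau": joint torques, N m; "tool_pos": TCP position; "ee_rot": TCP orientation; "contact_force": force on the tool from outside, world axes, zero at the start; "moment": the same for the moment, N m; "opening": finger opening in m; "grip_force": force on a finger pad.
Only numpy, scipy, OpenCV 4.12 (cv2) and the standard library are available. Lean on these libraries where they do the work, as an engineer would, in place of code of your own. Each camera call takes 0.05 s, during which the arm holds its last target. There are 200 camera calls.

## Task

Take the screwdriver from its wooden stand and use it, not the fingers, to turn both slotted fasteners on the coffee machine a full quarter turn anticlockwise, so that their orange tongues no longer hold the grey panel. Stand the screwdriver back in the stand's hole, handle up, then lift the panel off by its black handle and lay it gently, handle up, on the middle of the blue mat. Do not disturb the drill, the pump unit or the mug.

Things in the scene. Friction and masses are not known exactly. Their poses are not given: they have to be found in the camera images.
- driver: Screwdriver with a square red handle, 142 mm long, 0.14 kg, standing blade down in the stand. Origin at the middle of the blade's tip; its z axis runs from the tip up the handle. Flat blade 22 mm wide along its x axis, 3 mm thick along its y axis, 16 mm long; shaft 10 mm across; black collar 44 mm across at z 62 to 68 mm; handle 30 x 30 mm with flats square to x and y, z 68 to 142 mm (best gripped at about z 104).
- stand: Fixed plywood tool block 90 x 90 x 70 mm high with one square hole 30 x 30 mm right through its centre. Origin at the centre of its underside. The driver's collar rests on the block's top, so the seated tip is 8 mm above the bench.
- stand_hole0 (a point): Centre of the mouth of the stand's hole, on its top face, 70 mm above the bench.
- machine: Slim white pod coffee machine lying fixed on its side, about 220 (x) x 280 (y) mm, top face 110 mm above the bench, origin at the centre of its underside (below the panel's centre). The panel covers an opening in the top. The two fasteners stand on the top face on its y axis, at y = +95 mm (left) and y = -95 mm (right).
- panel: Loose grey panel 100 (x) x 150 (y) x 6 mm, 0.3 kg, lying on the machine's top between two 5 mm rails, 2 mm clear of each. Origin at the centre of its underside, z up. Black bow handle on top along y: bar 90 long, 12 mm wide, from 28 to 40 mm above the underside, on two end legs.
- left_fastener: Fastener at the machine's +y end of the panel. Origin on its upright axis at the machine's top face. Disc 36 mm across; brass head with an open slot along its y, 32 mm long, 7 mm wide from its floor (11.5 mm above the origin) to 17.5 mm, flaring to 14 mm at its mouth (23.5 mm). Orange tongue along its +y, reaching 34 mm, 14 mm wide, 7.5 to 11.5 mm up, laps 14 mm over the locked panel.
- right_fastener: The same fastener at the machine's -y end of the panel; same frame and sizes (its tongue, too, points at the panel while locked).
- left_turn (a joint): Angle of the left fastener, rad: 0 locked (tongue over the panel, slot along the machine's y), grows anticlockwise seen from above to a stop at 1.6 (tongue clear of the panel). Starts between 0 and 0.25. Friction about 0.06 N m, stays where it is left. The blade has about 0.18 rad of play in the slot.
- right_turn (a joint): Angle of the right fastener, the same meaning and range, also anticlockwise to open.
- mat: Fixed blue mat 160 (x) x 220 (y) x 3 mm flat on the bench; origin at the centre of its underside.
- drill: Blue and black cordless drill lying on its side, about 205 x 170 x 54 mm. Leave alone.
- pump_unit: Upright black and aluminium pump unit on an 80 x 100 mm foot, 145 mm high; origin under its centre. Leave alone.
- mug: White mug, 80 mm across, 90 mm high. Leave alone.
Things that resemble listed ones, but are neither listed nor needed, are in the scene too. Of the things like the panel, leave any that is purple, red or yellow; of the rest the larger one is meant.

How it is judged:
By the outcome, as a careful person would: the job done as asked, in the order asked, and still so for the second after the job is handed in, with the robot touching nothing.
It also fails if it takes over 72 s, if anything falls off the work surface, if the arm or the gripper's body presses on something with over 40 N, if the wrist force passes 120 N, or if a joint passes its speed limit or range.

## Working session

There is one attempt and no reset: what is moved stays moved. The work goes in short steps, Python scripts to look and compute and a tool call to move; the robot and the scene stay as the last step left them, time stands still between calls to the robot, and variables do not carry over. Pictures are saved under pics/ and viewed, at most 10 in all, crops included, and the job is handed in when it is done.

Besides the shell and the picture viewer there is one more tool, called after "Request:" by a JSON object that holds its "api" and its "payload". move_arm: Moves the arm, as the interface text tells. Its arguments: {"type":"object","properties":{"rows":{"type":"string"},"claw":{"type":"number"},"newtons":{"type":"number"}},"required":["rows"]}

```bash
mkdir -p pics
cat > h.py <<'E'
import numpy as np, cv2
from scipy.spatial.transform import Rotation as R
from station import status, imaging, order, env
def ray(im,uv,T=None):
    K=im["K"]; uv=np.atleast_2d(np.array(uv,float))
    d=(uv-[K[0,2],K[1,2]])/[K[0,0],K[1,1]]
    if T is None:
        d=np.c_[d,np.ones(len(d))]; Rm=cv2.Rodrigues(np.array(im["rvec"],float))[0]
        return -Rm.T@np.array(im["tvec"]).ravel(), d@Rm
    r=np.linalg.norm(d,axis=1,keepdims=True); d=np.c_[np.sin(r)*d/np.maximum(r,1e-9),np.cos(r)]
    M=T@np.array(im["tool_from_camera"]); return M[:3,3], d@M[:3,:3].T
def at(im,uv,z,T=None):
    o,d=ray(im,uv,T); return o+d*((z-o[2])/d[:,2:])
def tcp():
    s=status.state(); q=np.array(s["ee_rot"]); T=np.eye(4)
    T[:3,:3]=R.from_quat(q[[1,2,3,0]]).as_matrix(); T[:3,3]=s["tool_pos"]; return T
def proj(im,P,T=None):
    P=np.atleast_2d(P); K=im["K"]
    if T is None: return cv2.projectPoints(P.astype(float),np.array(im["rvec"],float),np.array(im["tvec"],float),K,None)[0][:,0]
    M=np.linalg.inv(T@np.array(im["tool_from_camera"])); p=P@M[:3,:3].T+M[:3,3]
    rr=np.linalg.norm(p[:,:2],axis=1,keepdims=True); th=np.arctan2(rr,p[:,2:]); d=p[:,:2]/np.maximum(rr,1e-9)*th
    return d*[K[0,0],K[1,1]]+[K[0,2],K[1,2]]
def save(im,n): cv2.imwrite("pics/"+n,im["img"][:,:,::-1])
E
python3 - <<'E'
from h import *
s=status.state(); print(s, env.nose_length)
im={c:imaging.get_image(c) for c in ("scene","top")}
for c in im: save(im[c],c+"0.png"); print(c,im[c]["K"].tolist(),ray(im[c],[320,240]))
for c in im:
  for n in ("driver","stand","machine","panel","left_fastener","mat","drill","pump_unit","mug"):
    for r in imaging.silhouettes(n,c)[:4]:
      m=r["region"]; ys,xs=np.nonzero(m); print(c,n,round(r["confidence"],2),r["box"],(round(xs.mean()),round(ys.mean())),len(xs),im[c]["img"][m].mean(0).round())
E
```

```text
{'time_s': 0.0, 'joint_positions': array([ 1.11941274e+00,  1.24509449e-01,  1.65167369e+00,  5.33286852e-06,
        1.36750331e+00, -8.25983697e-02]), 'dq': array([ 2.40651374e-03, -9.11882071e-04, -4.44312370e-05, -6.88793948e-04,
       -6.02755871e-04,  4.70890640e-04]), 'tau': array([ 6.20137835e-04, -4.23619187e+01, -3.65450513e+01,  1.36110962e-04,
        7.05183658e-03,  5.98907548e-06]), 'tool_pos': array([0.23408822, 0.60577183, 0.24905035]), 'ee_rot': array([-2.78722106e-04,  1.83349905e-01,  9.83047159e-01, -1.00911781e-03]), 'contact_force': array([0.90425101, 0.01518899, 0.5344287 ]), 'moment': array([-0.03268038,  0.03239862, -0.01738239]), 'grip_force': 0.0, 'opening': 0.08553838227192131} 0.019
scene [[463.54840135722907, 0.0, 319.42225202975237], [0.0, 463.54840135722907, 239.67742459522316], [0.0, 0.0, 1.0]] (array([ 1.25877532, -0.28072259,  1.00841964]), array([[-0.62595006,  0.28928039, -0.72422746]]))
top [[516.893803257799, 0.0, 326.3506760393273], [0.0, 516.893803257799, 242.14266105475576], [0.0, 0.0, 1.0]] (array([0.29625164, 0.0845509 , 1.43903063]), arr
[... 1485 characters left out ...]
) 1954 [248. 238.  49.]
top panel 0.92 [426.3, 314.8, 64.7, 65.1] (458, 351) 2091 [245.  57.  51.]
top panel 0.78 [318.8, 216.4, 64.9, 44.4] (349, 238) 2132 [151. 146. 148.]
top panel 0.66 [457.2, 178.1, 34.0, 41.0] (474, 197) 1018 [187.  90. 224.]
top left_fastener 0.61 [304.8, 232.8, 20.9, 13.4] (314, 241) 194 [164. 123.  65.]
top mat 0.64 [422.3, 240.9, 76.2, 61.6] (459, 271) 4353 [115. 149. 220.]
top drill 0.76 [378.8, 133.7, 61.8, 81.8] (415, 162) 2001 [ 65.  87. 122.]
top drill 0.34 [374.2, 226.5, 15.0, 17.0] (383, 235) 208 [211. 179. 100.]
top pump_unit 0.72 [224.2, 152.7, 38.7, 42.8] (242, 175) 1198 [51. 50. 51.]
top mug 0.89 [313.2, 135.2, 25.4, 43.4] (326, 154) 943 [234. 231. 222.]
```

Run:
```python
import cv2
a=cv2.imread("pics/top0.png")[110:390,110:510]; cv2.imwrite("pics/top0c.png",cv2.resize(a,None,fx=2,fy=2,interpolation=cv2.INTER_CUBIC))
a=cv2.imread("pics/scene0.png")[160:440,110:510]; cv2.imwrite("pics/scene0c.png",cv2.resize(a,None,fx=2,fy=2,interpolation=cv2.INTER_CUBIC))
from h import *
top=imaging.get_image("top")
for n,uv,z in (("driver top",(237,242),.15),("stand",(241,246),.07),("panel",(349,238),.116),("Lf",(314,241),.13),("Rf",(383,235),.13),("mat",(459,271),.003),("yellow",(167,242),0.02),("pump",(242,175),.145)): print(n,at(top,uv,z).round(3))
```

```text
driver top [[0.481 0.284 0.15 ]]
stand [[0.481 0.286 0.07 ]]
panel [[0.502 0.001 0.116]]
Lf [[0.49  0.091 0.13 ]]
Rf [[ 0.509 -0.086  0.13 ]]
mat [[ 0.432 -0.316  0.003]]
yellow [[0.495 0.497 0.02 ]]
pump [[0.655 0.28  0.145]]
```

View pics/top0c.png

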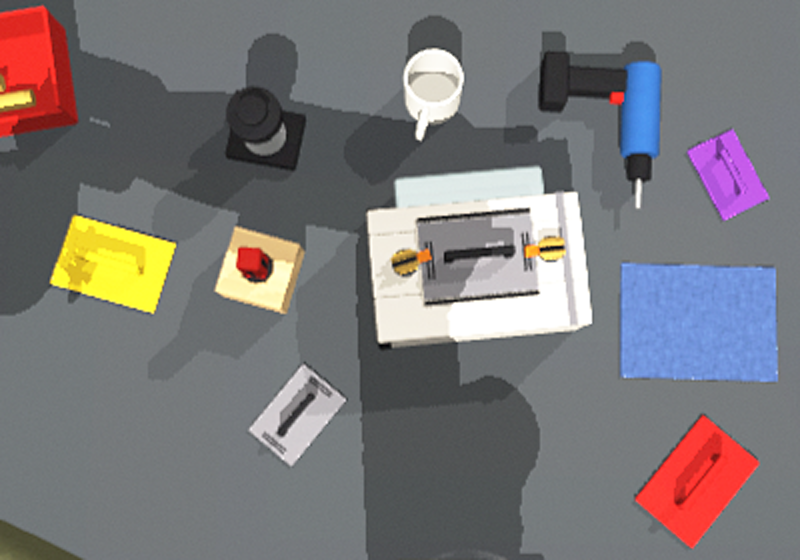

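View pics/scene0c.png

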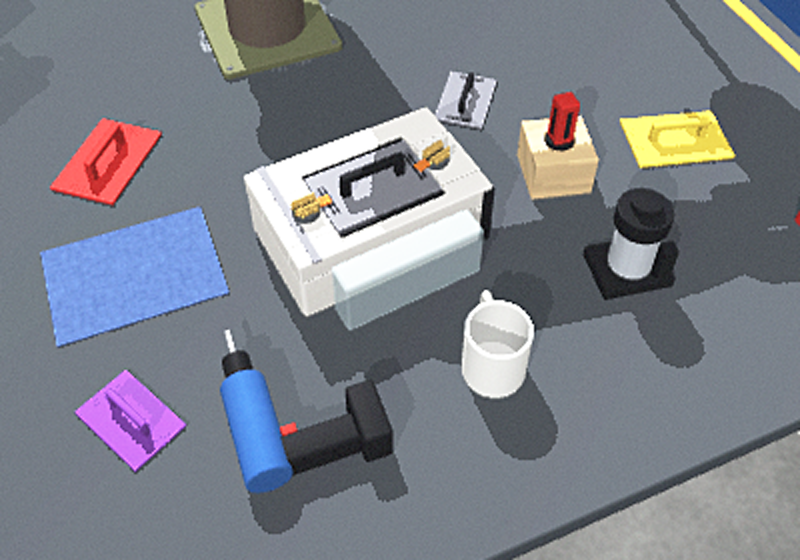

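The top view shows the stand with its red driver at about (237,242), the grey panel on the machine at (349,238), fasteners at (314,241) and (383,235), and the mat at (459,271). The smaller grey panel and the coloured ones are decoys. I'll move over the stand to look more closely.

Request:
{"api": "move_arm", "payload": {"rows": "-.034 -.022 -.007 0 0 0;-.034 -.022 -.007 0 0 0;-.034 -.022 -.007 0 0 0;-.034 -.022 -.007 0 0 0;-.034 -.022 -.007 0 0 0;-.034 -.022 -.007 0 0 0;-.034 -.022 -.007 0 0 0;-.034 -.022 -.007 0 0 0;-.034 -.022 -.007 0 0 0;-.034 -.022 -.007 0 0 0"}}

```text
time_s: 1.88
tool_pos: [0.4729, 0.2767, 0.321]
ee_rot: [0.0, 0.183, 0.983, 0.0]
contact_force: [0.6, 0.9, 0.7]
opening: 0.0854
grip_force: 0.0
```

Run:
```python
from h import *
T=tcp(); w=imaging.get_image("wrist"); save(w,"w1.png"); np.savez("w1.npz",T=T)
print(T.round(3).tolist(), w["K"][0,0],w["K"][:2,2], np.array(w["tool_from_camera"]).round(3).tolist())
for n in ("driver","stand","machine","left_fastener","panel"):
    for r in imaging.silhouettes(n,"wrist")[:3]:
      ys,xs=np.nonzero(r["region"]); print(n,round(r["confidence"],2),r["box"],(xs.mean().round(1),ys.mean().round(1)),len(xs))
```

```text
[[-0.933, 0.36, 0.001, 0.473], [0.36, 0.933, 0.0, 0.277], [-0.001, 0.001, -1.0, 0.321], [0.0, 0.0, 0.0, 1.0]] 371.64829954431775 [321.68024481 234.79943796] [[-0.0, -0.957, -0.289, 0.075], [1.0, -0.0, -0.0, -0.0], [0.0, -0.289, 0.957, -0.124], [0.0, 0.0, 0.0, 1.0]]
driver 0.78 [322.5, 182.1, 43.5, 65.4] (np.float64(342.2), np.float64(214.3)) 2043
stand 0.59 [289.7, 150.4, 99.8, 99.7] (np.float64(338.3), np.float64(196.9)) 5746
machine 0.79 [12.0, 171.1, 239.8, 195.3] (np.float64(146.1), np.float64(262.1)) 20113
left_fastener 0.67 [145.8, 273.1, 34.1, 33.9] (np.float64(161.8), np.float64(290.1)) 1113
panel 0.95 [195.8, 17.4, 86.0, 99.7] (np.float64(238.3), np.float64(63.2)) 6085
panel 0.79 [438.7, 110.0, 104.5, 76.7] (np.float64(490.6), np.float64(145.7)) 8085
panel 0.29 [14.2, 169.1, 239.2, 202.1] (np.float64(146.0), np.float64(263.0)) 20675
```

View pics/w1.png

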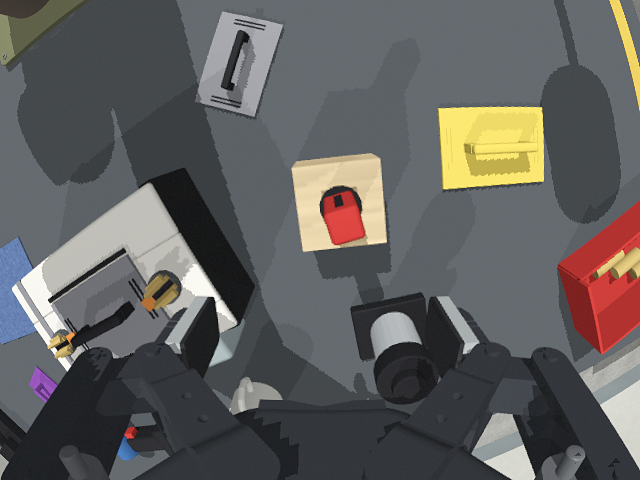

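The wrist view shows the driver's handle top near (345,230) on the stand centred near (340,200), with the left fastener at (162,290). Next I'll fit the handle and stand models to the masks.

```bash
cat >> h.py <<'E'
from scipy.optimize import minimize
def box(cx,cy,yaw,lx,ly,z0,z1):
    c=np.array([[sx*lx/2,sy*ly/2] for sx in(-1,1) for sy in(-1,1)]); Rz=np.array([[np.cos(yaw),-np.sin(yaw)],[np.sin(yaw),np.cos(yaw)]])
    c=c@Rz.T+[cx,cy]; return np.r_[np.c_[c,np.full(4,z0)],np.c_[c,np.full(4,z1)]]
def hullmask(pts,sh=(480,640)):
    m=np.zeros(sh,np.uint8); h=cv2.convexHull(np.round(np.asarray(pts)*16).astype(np.int32)); cv2.fillConvexPoly(m,h,1,cv2.LINE_8,4); return m>0
def fit(views,pts,x0,step=(.006,.006,.12)):
    """views: list of (im,T,mask); pts(p)->Nx3; min 1-IoU"""
    def cost(p): 
        c=0
        for im,T,m in views:
            h=hullmask(proj(im,pts(p),T)); c+=1-(h&m).sum()/max((h|m).sum(),1)
        return c
    best=None
    for k in range(4):
        s=np.array([x0]+[np.array(x0)+np.eye(len(x0))[i]*step[i]*(1 if k%2 else -1) for i in range(len(x0))])
        r=minimize(cost,x0,method="Nelder-Mead",options=dict(initial_simplex=s,xatol=1e-5,fatol=1e-5,maxiter=300))
        if best is None or r.fun<best.fun: best=r
        x0=best.x
    return best.x,best.fun
def hull_of(m):
    m=m.astype(np.uint8); n,l,st,_=cv2.connectedComponentsWithStats(m); k=1+np.argmax(st[1:,4]); 
    return hullmask(np.argwhere(l==k)[:,::-1])
def redmask(im,b):
    I=im["img"].astype(int); m=(I[...,0]>90)&(I[...,0]>1.7*I[...,1])&(I[...,0]>1.7*I[...,2]); o=np.zeros_like(m); l,t,w,h=[int(v) for v in b]
    o[t-3:t+h+4,l-3:l+w+4]=m[t-3:t+h+4,l-3:l+w+4]; return o
def plan(pos,yaw=None):
    """tool-frame shift to world pos; yaw = desired world direction of tool y (deg, mod 180)"""
    T=tcp(); d=T[:3,:3].T@(np.array(pos)-T[:3,3]); print("shift",d.round(4))
    if yaw is not None:
        y=np.degrees(np.arctan2(T[1,1],T[0,1])); e=(yaw-y+90)%180-90
        print("tool y yaw %.1f, turn about tool z %.1f (world %.1f); q6 %.2f"%(y,-e,e,status.state()["joint_positions"][5]))
E
python3 - <<'E'
from h import *
T=tcp(); w=imaging.get_image("wrist"); d=imaging.silhouettes("driver","wrist")[0]; s=imaging.silhouettes("stand","wrist")[0]
m=hull_of(redmask(w,d["box"])); V=[(w,T,m)]
top=imaging.get_image("top"); sc=imaging.get_image("scene")
for yaw in(0.2,0.7,1.2):
  for Vs in (V,): print("drv",fit(Vs,lambda p:box(p[0],p[1],p[2],.03,.03,.076,.150),[.48,.285,yaw]))
I=w["img"].astype(int); sm=s["region"]|m; ply=hull_of(sm)
for yaw in(0.2,-.2): print("stand",fit([(w,T,ply)],lambda p:box(p[0],p[1],p[2],.09,.09,0,.07),[.48,.285,yaw]))
# black stripe on handle & corners
l,t,ww,hh=[int(v) for v in d["box"]]
cv2.imwrite("pics/w1c.png",cv2.resize(w["img"][t-40:t+hh+30,l-50:l+ww+50,::-1],None,fx=4,fy=4))
E
```

```text
drv (array([ 0.48651079,  0.29218336, -0.0322818 ]), np.float64(0.08201058201058198))
drv (array([ 0.48583097,  0.29180729, -0.09319017]), np.float64(0.08727655099894849))
drv (array([0.48548893, 0.29168514, 1.45262872]), np.float64(0.08631578947368423))
stand (array([ 0.48666114,  0.29169652, -0.2653315 ]), np.float64(0.01499063085571517))
stand (array([ 0.48666455,  0.29171868, -0.26513938]), np.float64(0.015111777194954379))
```

View pics/w1c.png

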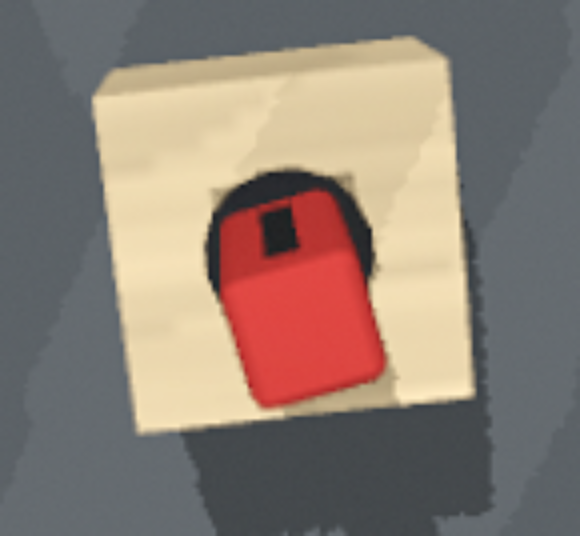

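The crop shows the handle's top-face corners at about (222,292), (360,250), (385,372) and (262,408). I'll use those to refine the yaw, then plan the grasp.

Run:
```python
from h import *
T=tcp(); w=imaging.get_image("wrist")
c=np.array([(222,292),(360,250),(385,372),(262,408)])/4.+[272,142]
P=at(w,c,.150,T)[:,:2]; print(P.round(4),P.mean(0))
for i in range(4): e=P[(i+1)%4]-P[i]; print(np.linalg.norm(e).round(4),np.degrees(np.arctan2(e[1],e[0])).round(1))
plan([.4863,.292,.19],-4)
for k in(1,):
  r=imaging.silhouettes("machine","wrist");
```

```text
[[0.4704 0.2843]
 [0.4722 0.3136]
 [0.4985 0.3099]
 [0.4967 0.2833]] [0.48446233 0.29779015]
0.0293 86.5
0.0265 -8.0
0.0267 -93.9
0.0262 177.8
shift [-0.0092  0.0172  0.1301]
tool y yaw 69.0, turn about tool z 73.0 (world -73.0); q6 -0.77
```

Request:
{"api": "move_arm", "payload": {"rows": "-.0092 .0172 0 0 0 0;0 0 .01 0 0 7.1;0 0 .01 0 0 7.1;0 0 .01 0 0 7.1;0 0 .01 0 0 7.1;0 0 .01 0 0 7.1;0 0 .01 0 0 7.1;0 0 .01 0 0 7.1;0 0 .01 0 0 7.1;0 0 .01 0 0 7.1", "claw": 0, "newtons": 60}}

```text
time_s: 3.37
tool_pos: [0.4868, 0.2915, 0.2298]
ee_rot: [0.0, 0.678, 0.735, -0.0]
contact_force: [0.2, -0.0, 0.1]
opening: 0.0855
grip_force: 0.0
```

Request:
{"api": "move_arm", "payload": {"rows": "0 0 0 0 0 7;0 0 0 0 0 2;0 0 0 0 0 0"}}

```text
time_s: 3.62
tool_pos: [0.4867, 0.2914, 0.2299]
ee_rot: [-0.0, 0.732, 0.682, -0.0]
contact_force: [-0.2, -0.1, -0.0]
opening: 0.0854
grip_force: 0.0
```

Run:
```python
from h import *
T=tcp(); w=imaging.get_image("wrist"); save(w,"w2.png")
d=imaging.silhouettes("driver","wrist"); print([(x["confidence"],x["box"]) for x in d])
m=hull_of(redmask(w,d[0]["box"]))
for y in(-.08,.05,-.2): print("drv",fit([(w,T,m)],lambda p:box(p[0],p[1],p[2],.03,.03,.076,.150),[.486,.292,y]))
s=imaging.silhouettes("stand","wrist")[0]; ply=hull_of(s["region"]|m)
print("stand",fit([(w,T,ply)],lambda p:box(p[0],p[1],p[2],.09,.09,0,.07),[.486,.292,-.265]))
plan([.4863,.292,.112],-4); print(status.state()["joint_positions"].round(2))
```

```text
[(0.96, [295.4, 189.2, 54.1, 87.4])]
drv (array([ 0.48626922,  0.29243446, -0.06489606]), np.float64(0.09035506094329626))
drv (array([ 0.48652322,  0.29238797, -0.0687226 ]), np.float64(0.09083686440677963))
drv (array([ 0.48673003,  0.29238252, -0.07691067]), np.float64(0.09083686440677963))
stand (array([ 0.48612431,  0.29106222, -0.24366423]), np.float64(0.032111769438958326))
shift [ 0.0005 -0.0007  0.1185]
tool y yaw -4.0, turn about tool z 0.0 (world -0.0); q6 0.51
[ 0.44 -0.04  1.86 -0.    1.33  0.51]
```

Request:
{"api": "move_arm", "payload": {"rows": ".0006 -.0005 .025 0 0 0;0 0 .025 0 0 0;0 0 .025 0 0 0;0 0 .023 0 0 0;0 0 .01 0 0 0;0 0 .01 0 0 0;0 0 0 0 0 0"}}

```text
time_s: 4.35
tool_pos: [0.4857, 0.2915, 0.1106]
ee_rot: [-0.0, 0.731, 0.682, -0.001]
contact_force: [0.1, 0.2, -1.0]
opening: 0.0855
grip_force: 0.0
```

Request:
{"api": "move_arm", "payload": {"rows": "0 0 0 0 0 0;0 0 0 0 0 0;0 0 0 0 0 0;0 0 0 0 0 0;0 0 0 0 0 0;0 0 0 0 0 0;0 0 0 0 0 0;0 0 0 0 0 0", "claw": 1, "newtons": 60}}

```text
time_s: 5.02
tool_pos: [0.4873, 0.2922, 0.1136]
ee_rot: [0.0, 0.732, 0.682, 0.001]
contact_force: [0.0, -0.7, 6.1]
opening: 0.0295
grip_force: 57.5
```

Request:
{"api": "move_arm", "payload": {"rows": "0 0 -.015 0 0 0;0 0 -.02 0 0 0;0 0 -.03 0 0 0;0 0 -.035 0 0 0;0 0 -.035 0 0 0;0 0 -.03 0 0 0;0 0 -.015 0 0 0;0 0 0 0 0 0"}}

```text
time_s: 5.68
tool_pos: [0.488, 0.2926, 0.2971]
ee_rot: [0.001, 0.732, 0.682, 0.004]
contact_force: [0.5, -0.8, -0.1]
opening: 0.0293
grip_force: 57.2
```

Run:
```python
from h import *
T=tcp(); w=imaging.get_image("wrist"); s=imaging.get_image("scene"); d=imaging.silhouettes("driver","scene")
print([(x["confidence"],x["box"]) for x in d]); print([(x["confidence"],x["box"]) for x in imaging.silhouettes("driver","wrist")])
tip=T[:3,3]-[0,0,.104]; print(proj(s,[tip,tip+[0,0,.142]]),proj(w,[tip],T), status.state()["opening"])
a=w["img"][:300,150:500,::-1]; u,v=proj(s,[tip])[0].astype(int); b=s["img"][v-50:v+25,u-43:u+44,::-1]
cv2.imwrite("pics/b.png",np.hstack([a,cv2.resize(b,(348,300),interpolation=cv2.INTER_CUBIC)]))
```

```text
[(0.59, [392.4, 151.6, 16.8, 48.0]), (0.51, [400.9, 252.9, 47.4, 58.7])]
[(0.7, [272.5, 236.4, 100.7, 169.9])]
[[395.06130839 197.83146808]
 [403.06226148 154.07498952]] [[322.14429565 242.23594757]] 0.029227471377690644
```

View pics/b.png

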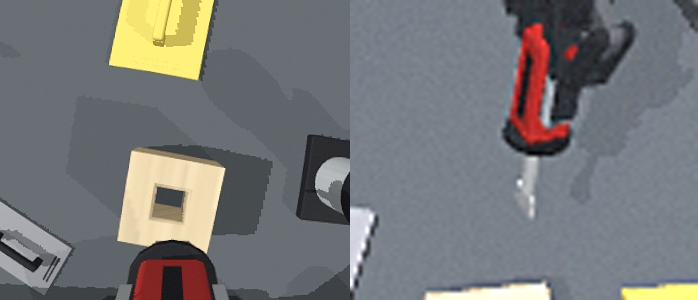

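In the scene crop the blade slants down to the right, so it lies along world x, which is the gripper's closing direction. I'll move over the machine with tool y along the slots and look from there.

Request:
{"api": "move_arm", "payload": {"rows": "-.026 .004 0 0 0 0;-.037 .004 0 0 0 0;-.037 .004 0 0 0 0;-.037 .004 0 0 0 0;-.037 .004 0 0 0 0;-.037 .004 0 0 0 0;-.037 .004 0 0 0 0;-.03 .004 0 0 0 0;-.01 0 0 0 0 3;0 0 0 0 0 7"}}

```text
time_s: 6.72
tool_pos: [0.4971, -0.0002, 0.2894]
ee_rot: [-0.001, 0.791, 0.612, -0.002]
contact_force: [0.0, 1.3, -1.9]
opening: 0.0297
grip_force: 57.2
```

Request:
{"api": "move_arm", "payload": {"rows": "0 0 0 0 0 7;0 0 0 0 0 7;0 0 0 0 0 7;0 0 0 0 0 7;0 0 0 0 0 7;0 0 0 0 0 7;0 0 0 0 0 7;0 0 0 0 0 7;0 0 0 0 0 7;0 0 0 0 0 7"}}

```text
time_s: 7.55
tool_pos: [0.4972, 0.0024, 0.2893]
ee_rot: [-0.0, 0.999, 0.049, -0.002]
contact_force: [-0.3, -0.7, -1.6]
opening: 0.0294
grip_force: 57.2
```

Request:
{"api": "move_arm", "payload": {"rows": "0 0 0 0 0 0;0 0 0 0 0 0"}}

```text
time_s: 7.72
tool_pos: [0.4974, 0.0024, 0.2901]
ee_rot: [-0.0, 0.999, 0.054, -0.002]
contact_force: [0.5, -0.4, -1.2]
opening: 0.0295
grip_force: 57.2
```

Run:
```python
from h import *
T=tcp(); w=imaging.get_image("wrist"); save(w,"w3.png"); np.savez("w3.npz",T=T)
print(T.round(4).tolist(),status.state()["joint_positions"].round(2))
for n in ("machine","left_fastener","right_fastener","panel","driver"):
    for r in imaging.silhouettes(n,"wrist")[:3]:
      ys,xs=np.nonzero(r["region"]); print(n,round(r["confidence"],2),r["box"],(xs.mean().round(1),ys.mean().round(1)),len(xs),at(w,(xs.mean(),ys.mean()),.13,T).round(3))
```

```text
[[0.9942, 0.1071, -0.0036, 0.4974], [0.1071, -0.9943, 0.0004, 0.0024], [-0.0035, -0.0008, -1.0, 0.2901], [0.0, 0.0, 0.0, 1.0]] [-0.1  -0.24  1.93  0.    1.45  1.36]
machine 0.8 [163.3, 68.3, 320.9, 244.3] (np.float64(324.4), np.float64(178.2)) 44014 [[0.529 0.004 0.13 ]]
left_fastener 0.65 [187.7, 191.4, 64.7, 40.0] (np.float64(216.0), np.float64(211.2)) 1766 [[0.494 0.088 0.13 ]]
right_fastener 0.68 [401.4, 187.1, 63.6, 45.6] (np.float64(433.7), np.float64(211.8)) 1879 [[ 0.513 -0.087  0.13 ]]
panel 0.9 [468.1, 347.8, 78.7, 51.4] (np.float64(522.6), np.float64(368.8)) 684 [[ 0.357 -0.229  0.13 ]]
panel 0.89 [0.0, 136.9, 26.2, 76.3] (np.float64(12.0), np.float64(174.3)) 1707 [[0.513 0.317 0.13 ]]
panel 0.67 [234.0, 148.4, 181.7, 118.3] (np.float64(325.2), np.float64(202.8)) 18589 [[0.51  0.001 0.13 ]]
driver 0.73 [271.7, 238.7, 101.1, 169.5] (np.float64(321.7), np.float64(327.0)) 14080 [[ 0.399 -0.008  0.13 ]]
```

View pics/w3.png

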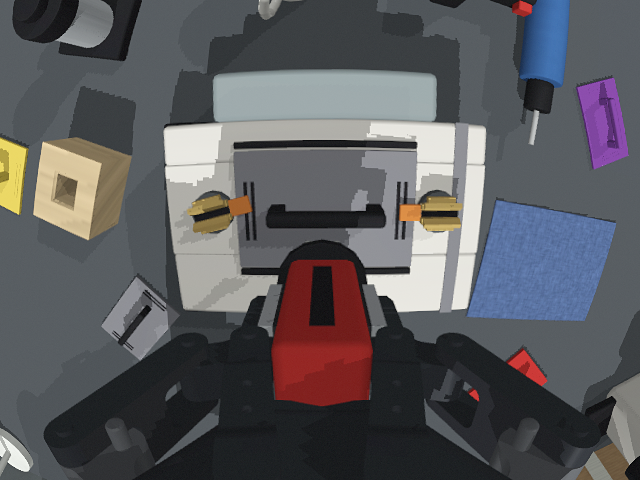

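The wrist view shows the left fastener at (212,212) with its tongue at (240,206), and the right one at (438,213) with its tongue at (411,212). The panel spans about (235..415, 148..270). I'll enlarge both fasteners.

Run:
```python
import cv2,numpy as np
a=cv2.imread("pics/w3.png"); f=lambda x,y:cv2.resize(a[y:y+60,x:x+80],(800,600),interpolation=cv2.INTER_CUBIC)[:, :]
L=cv2.resize(a[180:240,180:260],(640,480),interpolation=cv2.INTER_CUBIC);Rr=cv2.resize(a[180:240,395:475],(640,480),interpolation=cv2.INTER_CUBIC)
o=np.vstack([L[60:360],Rr[60:360]]); cv2.imwrite("pics/w3c.png",o)
```

```text
(no output)
```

View pics/w3c.png

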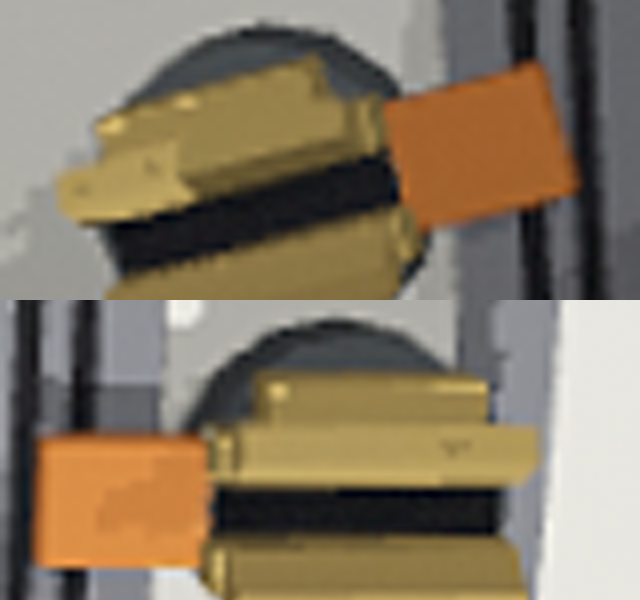

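Run:
```python
from h import *
T=np.load("w3.npz")["T"]; w=imaging.get_image("wrist")
L=np.array([(555,127),(393,180),(115,250)])/8+[180,187.5]
Rr=np.array([(38,500),(212,511),(498,511)])/8+[395,150]
# panel top corners (z .116) in w3
for n,c in(("L",L),("R",Rr)):
    P=at(w,c,.1215,T)[:,:2]; e=P[0]-P[2]; print(n,P.round(4).tolist(),np.linalg.norm(np.diff(P,axis=0),axis=1).round(4),"yaw tip",np.degrees(np.arctan2(e[1],e[0])).round(1),"ctr slot",((P[1]+P[2])/2).round(4),"ctr from tip",(P[0]-.034*e/np.linalg.norm(e)).round(4))
for z,cs in((.116,[(236,149),(415,150)]),(.110,[(164,126),(484,126),(474,310),(183,310)])):
    P=at(w,cs,z,T); print(z,P[:,:2].round(4).tolist(),P.mean(0).round(4))
m=hull_of(imaging.silhouettes("stand","wrist")[0]["region"]) if imaging.silhouettes("stand","wrist") else None
if m is not None: print("stand",fit([(w,tcp(),m)],lambda p:box(p[0],p[1],p[2],.09,.09,0,.07),[.4864,.2914,-.25]))
# blade direction check in scene? driver tilt
top=imaging.get_image("top")
for r in imaging.silhouettes("panel","top")[:5]:
    ys,xs=np.nonzero(r["region"]); print(r["confidence"],(xs.mean(),ys.mean()),at(top,(xs.mean(),ys.mean()),.116))
for r in imaging.silhouettes("mat","top")[:1]:
    print("mat",fit([(top,None,hull_of(r["region"]))],lambda p:box(p[0],p[1],p[2],.16,.22,0,.003),[.43,-.316,0.]))
for r in imaging.silhouettes("mat","wrist")[:1]:
    print("matw",fit([(w,tcp(),hull_of(r["region"]))],lambda p:box(p[0],p[1],p[2],.16,.22,0,.003),[.43,-.316,0.]))
```

```text
L [[0.5014, 0.0622], [0.4942, 0.0789], [0.4836, 0.1094]] [0.0183 0.0322] yaw tip -69.4 ctr slot [0.4889 0.0941] ctr from tip [0.4894 0.094 ]
R [[0.507, -0.0609], [0.508, -0.0796], [0.5118, -0.1114]] [0.0187 0.032 ] yaw tip 95.5 ctr slot [ 0.5099 -0.0955] ctr from tip [ 0.5102 -0.0948]
0.116 [[0.5442, 0.0774], [0.5592, -0.0671]] [0.5517 0.0051 0.116 ]
0.11 [[0.5599, 0.145], [0.5897, -0.1277], [0.4166, -0.1572], [0.3867, 0.1267]] [ 0.4882 -0.0033  0.11  ]
stand (array([ 0.48670886,  0.29229863, -0.25266144]), np.float64(0.009877518767285709))
0.73 (np.float64(473.80375782881003), np.float64(197.35281837160753)) [[ 0.6173052  -0.32758386  0.116     ]]
0.72 (np.float64(352.07510729613733), np.float64(243.63841201716738)) [[ 0.48734433 -0.00748486  0.116     ]]
0.72 (np.float64(166.49818558838777), np.float64(242.0362882322447)) [[0.48161464 0.47001138 0.116     ]]
0.57 (np.float64(258.4022257551669), np.float64(317.77424483306834)) [[0.29326276 0.22743621 0.116     ]]
mat (array([ 0.43322677, -0.31487703, -0.02510487]), np.float64(0.01933404940923733))
matw (array([ 0.43118526, -0.31986054, -0.00820538]), np.float64(0.010720887245841082))
```

Request:
{"api": "move_arm", "payload": {"rows": ".0004 -.02 0 0 0 0;.0004 -.025 .005 0 0 0;.0004 -.025 .01 0 0 0;.0004 -.016 .01 0 0 0;0 -.006 .005 0 0 0;0 0 0 0 0 -7;0 0 0 0 0 -7;0 0 0 0 0 0;0 0 0 0 0 0"}}

```text
time_s: 9.12
tool_pos: [0.4904, 0.0936, 0.2625]
ee_rot: [0.0, 0.985, 0.172, 0.0]
contact_force: [-0.5, -0.4, -0.9]
opening: 0.0292
grip_force: 57.5
```

Run:
```python
from h import *
plan([.4892,.0940,.235],-69.4); print(tcp().round(4).tolist())
T=tcp(); w=imaging.get_image("wrist"); tip=T[:3,3]-.105*np.array([0,0,1]); print(proj(w,[tip],T))
I=w["img"][170:290,240:400,::-1]; cv2.imwrite("pics/w4c.png",cv2.resize(I,None,fx=4,fy=4,interpolation=cv2.INTER_CUBIC))
```

```text
shift [-0.001  -0.0008  0.0275]
tool y yaw -70.2, turn about tool z -0.8 (world 0.8); q6 1.31
[[0.941, 0.3383, 0.0003, 0.4904], [0.3383, -0.941, -0.0002, 0.0936], [0.0002, 0.0003, -1.0, 0.2625], [0.0, 0.0, 0.0, 1.0]]
[[321.99437344 240.006913  ]]
```

View pics/w4c.png

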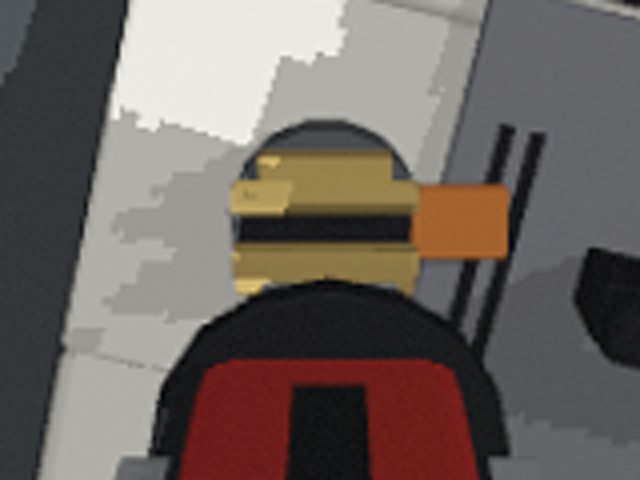

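The slot lies horizontal in the picture at about (321,227), directly in line with the tool, so I'll insert now.

Request:
{"api": "move_arm", "payload": {"rows": "-.001 -.0008 .01 0 0 -.8;0 0 .01 0 0 0;0 0 .006 0 0 0;0 0 .004 0 0 0;0 0 .003 0 0 0;0 0 .002 0 0 0;0 0 0 0 0 0"}}

```text
time_s: 9.75
tool_pos: [0.4892, 0.0945, 0.2271]
ee_rot: [-0.0, 0.984, 0.18, 0.0]
contact_force: [2.8, 0.1, -2.7]
opening: 0.0296
grip_force: 57.4
```

Request:
{"api": "move_arm", "payload": {"rows": "0 0 0 0 0 -4;0 0 0 0 0 -6;0 0 0 0 0 -7;0 0 0 0 0 -7;0 0 0 0 0 -7;0 0 0 0 0 -7;0 0 0 0 0 -7;0 0 0 0 0 -7;0 0 0 0 0 -7;0 0 0 0 0 -7"}}

```text
time_s: 10.58
tool_pos: [0.4896, 0.0948, 0.2272]
ee_rot: [0.0, 0.725, 0.689, 0.001]
contact_force: [4.0, 3.3, -2.7]
opening: 0.0294
grip_force: 57.3
```

Run:
```python
from h import *
s=status.state(); print(s["contact_force"],s["moment"],s["joint_positions"]); plan([.4892,.0940,.2265],21)
```

```text
[ 3.98640613  3.29176085 -2.73655883] [ 0.5091137  -0.94773209 -0.09550938] [ 8.30615955e-02 -2.03924643e-01  2.00719298e+00  9.50367370e-04
  1.33634845e+00  1.33568168e-01]
shift [-0.0008 -0.0003  0.0007]
tool y yaw -2.9, turn about tool z -23.9 (world 23.9); q6 0.13
```

Request:
{"api": "move_arm", "payload": {"rows": "0 0 0 0 0 -6;0 0 0 0 0 -6;0 0 0 0 0 -5;0 0 0 0 0 -3;0 0 0 0 0 0"}}

```text
time_s: 11.0
tool_pos: [0.4893, 0.0946, 0.2272]
ee_rot: [0.0, 0.596, 0.803, 0.0]
contact_force: [1.8, 1.7, -1.8]
opening: 0.0294
grip_force: 57.5
```

Run:
```python
from h import *
s=status.state(); print(s["contact_force"],s["moment"]); plan([.4892,.0940,.2265],21)
```

```text
[ 1.82775711  1.66061145 -1.8231932 ] [ 0.33737917 -0.67207328 -0.05216518]
shift [-0.0005 -0.0003  0.0007]
tool y yaw 16.8, turn about tool z -4.2 (world 4.2); q6 -0.21
```

Request:
{"api": "move_arm", "payload": {"rows": "0 0 0 0 0 -3;0 0 0 0 0 -2;0 0 0 0 0 0"}}

```text
time_s: 11.25
tool_pos: [0.4893, 0.0945, 0.2273]
ee_rot: [0.0, 0.561, 0.828, 0.0]
contact_force: [2.8, 0.2, -2.6]
opening: 0.0293
grip_force: 57.4
```

Run:
```python
from h import *
s=status.state(); print(s["contact_force"],s["moment"]); plan([.4892,.0940,.2265],21)
```

```text
[ 2.81040121  0.19625978 -2.59610811] [ 0.25612764 -0.85677986 -0.12769159]
shift [-0.0004 -0.0002  0.0008]
tool y yaw 21.7, turn about tool z 0.7 (world -0.7); q6 -0.30
```

Request:
{"api": "move_arm", "payload": {"rows": "0 0 0 0 0 -2;0 0 0 0 0 -2;0 0 0 0 0 0;0 0 0 0 0 0"}}

```text
time_s: 11.58
tool_pos: [0.4892, 0.0945, 0.2273]
ee_rot: [0.0, 0.533, 0.846, 0.0]
contact_force: [3.6, 1.2, -3.0]
opening: 0.0293
grip_force: 57.3
```

Run:
```python
from h import *
s=status.state(); print(s["contact_force"],s["moment"],s["joint_positions"][5]); plan([.4892,.0940,.2265],21)
```

```text
[ 3.63490722  1.22607864 -2.96293594] [ 0.37040895 -0.9715376  -0.53821701] -0.3640514988995913
shift [-0.0004 -0.0002  0.0008]
tool y yaw 25.6, turn about tool z 4.6 (world -4.6); q6 -0.36
```

The moment jumped to 0.54 N m, so the left fastener is at its stop. I'll back off into the play, lift out and go to the right fastener.

Request:
{"api": "move_arm", "payload": {"rows": "0 0 0 0 0 5;0 0 0 0 0 5;0 0 0 0 0 4;0 0 -.005 0 0 0;0 0 -.01 0 0 0;0 0 -.015 0 0 0;0 0 -.02 0 0 0;0 0 -.015 0 0 0;0 0 0 0 0 0"}}

```text
time_s: 12.33
tool_pos: [0.4905, 0.0944, 0.2975]
ee_rot: [0.003, 0.63, 0.776, 0.002]
contact_force: [0.7, -0.3, -0.4]
opening: 0.0294
grip_force: 57.8
```

Run:
```python
from h import *
s=status.state(); print(s["moment"],s["joint_positions"].round(2)); T=tcp(); w=imaging.get_image("wrist")
plan([.5100,-.0952,.285],95.5)
d=.19
a=w["img"][130:290,200:440,::-1]; cv2.imwrite("pics/w5c.png",cv2.resize(a,None,fx=3,fy=3,interpolation=cv2.INTER_CUBIC))
```

```text
[-0.01396924 -0.05166506 -0.01369606] [ 0.08 -0.25  1.92 -0.    1.46 -0.12]
shift [-0.1897 -0.0192  0.0103]
tool y yaw 11.8, turn about tool z -83.7 (world 83.7); q6 -0.12
```

View pics/w5c.png

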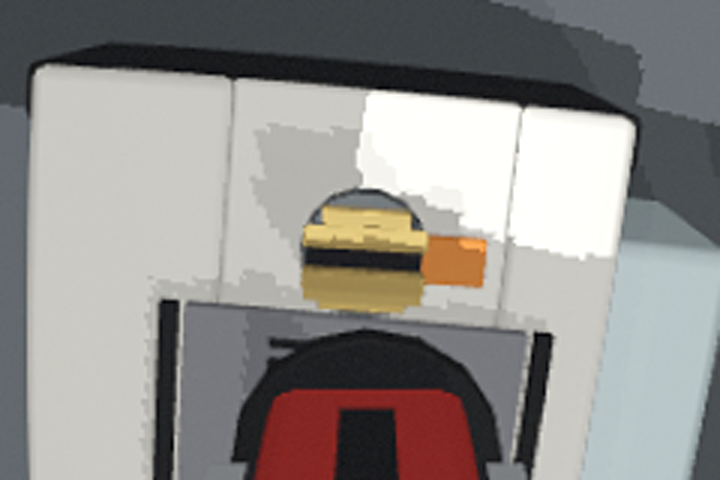

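The left tongue at (485,262) is now clear of the panel, and the slot angle of about 8° puts it at the stop. Next is the right fastener.

Request:
{"api": "move_arm", "payload": {"rows": "-.02 -.002 0 0 0 0;-.034 -.0035 0 0 0 0;-.034 -.0035 0 0 0 0;-.034 -.0035 0 0 0 0;-.034 -.0035 0 0 0 0;-.024 -.0025 0 0 0 0;-.01 -.0007 0 0 0 0;0 0 0 0 0 7;0 0 0 0 0 7;0 0 0 0 0 7"}}

```text
time_s: 13.22
tool_pos: [0.5084, -0.0953, 0.2911]
ee_rot: [-0.001, 0.764, 0.646, -0.001]
contact_force: [-0.2, 0.2, -2.3]
opening: 0.0297
grip_force: 57.7
```

Request:
{"api": "move_arm", "payload": {"rows": "0 0 0 0 0 7;0 0 0 0 0 7;0 0 0 0 0 7;0 0 0 0 0 7;0 0 0 0 0 7;0 0 0 0 0 7;0 0 0 0 0 7;0 0 0 0 0 7;0 0 0 0 0 7;0 0 0 0 0 7"}}

```text
time_s: 14.05
tool_pos: [0.5084, -0.0947, 0.2911]
ee_rot: [-0.001, 0.996, 0.091, -0.001]
contact_force: [-0.6, 0.5, -1.0]
opening: 0.0296
grip_force: 57.7
```

Request:
{"api": "move_arm", "payload": {"rows": "0 0 .007 0 0 5;0 0 .01 0 0 0;0 0 .01 0 0 0;0 0 .005 0 0 0;0 0 0 0 0 0;0 0 0 0 0 0"}}

```text
time_s: 14.55
tool_pos: [0.5086, -0.0953, 0.2594]
ee_rot: [-0.0, 0.999, 0.051, -0.001]
contact_force: [0.3, 0.7, -0.9]
opening: 0.0294
grip_force: 57.7
```

Run:
```python
from h import *
T=tcp(); w=imaging.get_image("wrist"); plan([.5100,-.0952,.2275],-84.5); print(status.state()["joint_positions"].round(2))
print("axis proj",proj(w,[[.51,-.0952,.1215]],T))
I=w["img"].astype(int); dark=(I.max(2)<60); 
for r in range(218,240,2):
    xs=np.nonzero(dark[r,285:360])[0]+285; print(r,(xs.min(),xs.max(),len(xs)) if len(xs) else None)
```

```text
shift [ 0.0011 -0.0001  0.0327]
tool y yaw -84.2, turn about tool z 0.3 (world -0.3); q6 1.18
[-0.29 -0.18  1.93 -0.    1.39  1.18]
axis proj [[321.86517858 224.09310348]]
218 None
220 None
222 (np.int64(300), np.int64(342), 43)
224 (np.int64(300), np.int64(342), 43)
226 (np.int64(300), np.int64(342), 43)
228 None
230 None
232 None
234 None
236 None
238 None
```

Request:
{"api": "move_arm", "payload": {"rows": ".0011 0 .01 0 0 0;0 0 .01 0 0 0;0 0 .006 0 0 0;0 0 .004 0 0 0;0 0 .002 0 0 0;0 0 0 0 0 0"}}

```text
time_s: 15.1
tool_pos: [0.5104, -0.0953, 0.2279]
ee_rot: [-0.0, 0.999, 0.05, 0.001]
contact_force: [4.1, -0.2, -3.4]
opening: 0.0296
grip_force: 57.7
```

Request:
{"api": "move_arm", "payload": {"rows": "0 0 0 0 0 -4;0 0 0 0 0 -6;0 0 0 0 0 -7;0 0 0 0 0 -7;0 0 0 0 0 -7;0 0 0 0 0 -7;0 0 0 0 0 -7;0 0 0 0 0 -7;0 0 0 0 0 -7;0 0 0 0 0 -7"}}

```text
time_s: 15.93
tool_pos: [0.5114, -0.0947, 0.2282]
ee_rot: [0.001, 0.809, 0.588, 0.002]
contact_force: [6.4, 2.7, -4.8]
opening: 0.0292
grip_force: 57.5
```

Request:
{"api": "move_arm", "payload": {"rows": "0 0 0 0 0 -7;0 0 0 0 0 -7;0 0 0 0 0 -7;0 0 0 0 0 -7;0 0 0 0 0 -5;0 0 0 0 0 -3;0 0 0 0 0 0"}}

```text
time_s: 16.52
tool_pos: [0.5106, -0.0946, 0.2283]
ee_rot: [0.0, 0.589, 0.808, 0.001]
contact_force: [3.2, 3.5, -1.9]
opening: 0.0291
grip_force: 58.0
```

Run:
```python
from h import *
s=status.state(); print(s["contact_force"],s["moment"],s["joint_positions"][5]); plan([.5100,-.0952,.2265],25)
```

```text
[ 3.17562606  3.48224747 -1.93606918] [ 0.6479208  -0.78458049 -0.07072267] -0.6000276250914581
shift [-0.0004 -0.0008  0.0018]
tool y yaw 17.9, turn about tool z -7.1 (world 7.1); q6 -0.60
```

Request:
{"api": "move_arm", "payload": {"rows": "0 0 0 0 0 -3;0 0 0 0 0 -3;0 0 0 0 0 -2;0 0 0 0 0 0;0 0 0 0 0 0"}}

```text
time_s: 16.93
tool_pos: [0.5105, -0.0947, 0.2284]
ee_rot: [0.0, 0.533, 0.846, 0.001]
contact_force: [4.4, 3.5, -2.3]
opening: 0.0297
grip_force: 57.8
```

Run:
```python
from h import *
s=status.state(); print(s["contact_force"],s["moment"],s["joint_positions"][5]); plan([.5100,-.0952,.2265],25)
```

```text
[ 4.36746411  3.50737736 -2.3031266 ] [ 0.86545226 -1.12449826 -0.46479652] -0.735939563252279
shift [-0.0002 -0.0007  0.0019]
tool y yaw 25.6, turn about tool z 0.6 (world -0.6); q6 -0.74
```

Request:
{"api": "move_arm", "payload": {"rows": "0 0 0 0 0 5;0 0 0 0 0 5;0 0 0 0 0 4;0 0 -.005 0 0 0;0 0 -.01 0 0 0;0 0 -.015 0 0 0;0 0 -.02 0 0 0;0 0 -.015 0 0 0;0 0 0 0 0 0;0 0 0 0 0 0"}}

```text
time_s: 17.77
tool_pos: [0.5104, -0.0957, 0.295]
ee_rot: [0.001, 0.631, 0.776, 0.0]
contact_force: [-0.7, -0.2, -2.2]
opening: 0.0296
grip_force: 58.2
```

Run:
```python
from h import *
T=tcp(); w=imaging.get_image("wrist"); I=w["img"].astype(int)
org=(I[...,0]>150)&(I[...,2]<90)&(I[...,0]-I[...,1]>70)&(I[...,1]<170)
print("axis",proj(w,[[.51,-.0952,.1215]],T))
n,l,st,c=cv2.connectedComponentsWithStats(org.astype(np.uint8))
for k in range(1,n):
    if st[k,4]>60:
        P=at(w,c[k],.1215,T)[0]; d=P[:2]-[.51,-.0952]; print(st[k],P.round(4),np.linalg.norm(d).round(4),np.degrees(np.arctan2(d[1],d[0])).round(1))
d=imaging.silhouettes("driver","wrist")[0]; print(d["box"])
plan([.4865,.2922,.2975],-4); plan([.4865,.2922,.2975],11)
print(status.state()["joint_positions"].round(2))
```

```text
axis [[322.17202793 215.07567819]]
[284 205  20  16 297] [ 0.4863 -0.0976  0.1215] 0.0239 -174.2
[  45  242   97  110 4255] [ 0.2945 -0.2273  0.1215] 0.2528 -148.5
[271 261  26  93 554] [ 0.4937 -0.185   0.1215] 0.0913 -100.3
[477 304  16  18 182] [ 0.6845 -0.1582  0.1215] 0.1855 -19.8
[ 280  358   65   48 1689] [ 0.5287 -0.2725  0.1215] 0.1783 -84.0
[271.3, 239.2, 104.2, 167.6]
shift [ 0.3841  0.0567 -0.005 ]
tool y yaw 11.8, turn about tool z 15.8 (world -15.8); q6 -0.49
shift [ 0.3841  0.0567 -0.005 ]
tool y yaw 11.8, turn about tool z 0.8 (world -0.8); q6 -0.49
[-0.29 -0.19  1.89 -0.    1.45 -0.49]
```

Run:
```python
from h import *
T=tcp(); w=imaging.get_image("wrist"); I=w["img"].astype(int); c=proj(w,[[.51,-.0952,.1215]],T)[0]
dark=np.zeros((480,640),np.uint8); y,x=np.round(c).astype(int)[::-1]; dark[y-7:y+8,x-22:x+23]=(I.max(2)<60)[y-7:y+8,x-22:x+23]
n,l,st,cc=cv2.connectedComponentsWithStats(dark); k=1+np.argmax(st[1:,4]); p=np.argwhere(l==k)[:,::-1]; print(st[k],cc[k])
P=at(w,p,.1215,T)[:,:2]; q=P-P.mean(0); v=np.linalg.svd(q,full_matrices=False)[2][0]; print(P.mean(0),np.degrees(np.arctan2(v[1],v[0])))
```

```text
[307 214  38   8 210] [325.22857143 217.4       ]
[ 0.51109929 -0.09540968] 7.081597462364776
```

Request:
{"api": "move_arm", "payload": {"rows": ".022 .0033 -.005 0 0 0;.04 .0059 0 0 0 0;.04 .0059 0 0 0 0;.04 .0059 0 0 0 0;.04 .0059 0 0 0 0;.04 .0059 0 0 0 0;.04 .0059 0 0 0 0;.04 .0059 0 0 0 0;.04 .0059 0 0 0 0;.03 .0045 0 0 0 0"}}

```text
time_s: 18.75
tool_pos: [0.4867, 0.2826, 0.2966]
ee_rot: [-0.001, 0.63, 0.776, -0.001]
contact_force: [-0.6, 0.3, -0.6]
opening: 0.0297
grip_force: 58.1
```

Request:
{"api": "move_arm", "payload": {"rows": ".0121 .0017 0 0 0 0;0 0 0 0 0 6.5;0 0 0 0 0 6.5;0 0 0 0 0 6.5;0 0 0 0 0 6.5;0 0 0 0 0 0;0 0 0 0 0 0"}}

```text
time_s: 19.33
tool_pos: [0.487, 0.2916, 0.2972]
ee_rot: [-0.0, 0.788, 0.615, -0.001]
contact_force: [-0.2, 0.1, -2.0]
opening: 0.0293
grip_force: 58.1
```

Run:
```python
from h import *
T=tcp(); w=imaging.get_image("wrist"); 
for r in imaging.silhouettes("stand","wrist")[:2]: print(r["confidence"],r["box"])
print(proj(w,[[.4865,.2918,.07]],T)); plan([.4865,.2918,.115],-14.3); print(T.round(4).tolist())
```

```text
0.55 [273.1, 147.7, 99.3, 99.9]
[[322.51587455 201.76670516]]
shift [ 0.     -0.0005  0.1827]
tool y yaw -14.1, turn about tool z 0.2 (world -0.2); q6 0.69
[[0.2434, 0.9699, -0.0016, 0.487], [0.9699, -0.2434, -0.0011, 0.2916], [-0.0015, -0.0013, -1.0, 0.2972], [0.0, 0.0, 0.0, 1.0]]
```

Request:
{"api": "move_arm", "payload": {"rows": "0 -.0005 .02 0 0 0;0 0 .03 0 0 0;0 0 .03 0 0 0;0 0 .02 0 0 0;0 0 .02 0 0 0;0 0 .02 0 0 0;0 0 .02 0 0 0;0 0 .012 0 0 0;0 0 .005 0 0 0;0 0 0 0 0 0"}}

```text
time_s: 20.27
tool_pos: [0.486, 0.2918, 0.1199]
ee_rot: [-0.0, 0.789, 0.614, -0.001]
contact_force: [0.0, -0.2, -0.8]
opening: 0.029
grip_force: 58.1
```

Request:
{"api": "move_arm", "payload": {"rows": "0 0 .002 0 0 0;0 0 .002 0 0 0;0 0 0 0 0 0"}}

```text
time_s: 20.52
tool_pos: [0.4873, 0.2926, 0.1183]
ee_rot: [0.0, 0.789, 0.614, 0.001]
contact_force: [0.5, 0.2, -2.5]
opening: 0.0295
grip_force: 58.1
```

Request:
{"api": "move_arm", "payload": {"rows": "0 0 .0015 0 0 0;0 0 .0015 0 0 0;0 0 0 0 0 0;0 0 0 0 0 0"}}

```text
time_s: 20.85
tool_pos: [0.4867, 0.2923, 0.1144]
ee_rot: [0.0, 0.789, 0.614, 0.0]
contact_force: [0.9, 0.6, -1.6]
opening: 0.0293
grip_force: 58.1
```

Request:
{"api": "move_arm", "payload": {"rows": "0 0 .001 0 0 0;0 0 .001 0 0 0;0 0 0 0 0 0;0 0 0 0 0 0"}}

```text
time_s: 21.18
tool_pos: [0.487, 0.2924, 0.1136]
ee_rot: [0.0, 0.789, 0.614, 0.0]
contact_force: [-1.4, -1.8, 5.6]
opening: 0.0294
grip_force: 59.0
```

Request:
{"api": "move_arm", "payload": {"rows": "0 0 0 0 0 0;0 0 0 0 0 0;0 0 0 0 0 0;0 0 0 0 0 0;0 0 0 0 0 0;0 0 0 0 0 0;0 0 -.01 0 0 0;0 0 -.03 0 0 0;0 0 -.04 0 0 0;0 0 -.04 0 0 0", "claw": 0}}

```text
time_s: 22.02
tool_pos: [0.4859, 0.2919, 0.2331]
ee_rot: [-0.0, 0.789, 0.614, -0.001]
contact_force: [0.7, 0.5, 0.8]
opening: 0.0856
grip_force: 0.0
```

Request:
{"api": "move_arm", "payload": {"rows": "0 0 -.04 0 0 0;0 0 -.02 0 0 0;0 0 0 0 0 0"}}

```text
time_s: 22.27
tool_pos: [0.4891, 0.2935, 0.3012]
ee_rot: [0.001, 0.789, 0.614, 0.006]
contact_force: [0.5, -0.9, 0.6]
opening: 0.0854
grip_force: 0.0
```

Run:
```python
from h import *
T=tcp(); w=imaging.get_image("wrist"); d=imaging.silhouettes("driver","wrist"); print([(x["confidence"],x["box"]) for x in d])
m=hull_of(redmask(w,d[0]["box"]))
for y in(-.25,-.1): print("drv",fit([(w,T,m)],lambda p:box(p[0],p[1],p[2],.03,.03,.076,.150),[.486,.292,y]))
plan([.4996,-.0006,.27],6.3); print(status.state()["joint_positions"].round(2))
```

```text
[(0.81, [294.9, 181.0, 42.4, 66.2])]
drv (array([ 0.48617663,  0.29382754, -0.2612744 ]), np.float64(0.09722222222222221))
drv (array([ 0.48676433,  0.29372218, -0.24292062]), np.float64(0.09894837476099427))
shift [-0.2811  0.0841  0.0239]
tool y yaw -14.2, turn about tool z -20.5 (world 20.5); q6 0.69
[ 0.45 -0.08  1.79  0.    1.43  0.69]
```

Request:
{"api": "move_arm", "payload": {"rows": "-.022 .0066 0 0 0 0;-.036 .0108 0 0 0 0;-.036 .0108 0 0 0 0;-.036 .0108 0 0 0 0;-.036 .0108 0 0 0 0;-.036 .0108 0 0 0 0;-.036 .0108 0 0 0 0;-.028 .0084 0 0 0 0;-.0151 .0043 0 0 0 -6.5;0 0 0 0 0 -7"}}

```text
time_s: 23.2
tool_pos: [0.4981, -0.0038, 0.2897]
ee_rot: [-0.001, 0.711, 0.703, -0.002]
contact_force: [-0.4, 0.4, 0.2]
opening: 0.0854
grip_force: 0.0
```

Request:
{"api": "move_arm", "payload": {"rows": "0 0 .01 0 0 -7;0 0 .01 0 0 0;0 0 0 0 0 0;0 0 0 0 0 0"}}

```text
time_s: 23.53
tool_pos: [0.498, -0.0005, 0.2699]
ee_rot: [-0.002, 0.668, 0.744, -0.001]
contact_force: [1.0, 0.2, -0.1]
opening: 0.0852
grip_force: 0.0
```

Run:
```python
from h import *
T=tcp(); w=imaging.get_image("wrist"); save(w,"w6.png"); np.savez("w6.npz",T=T); print(T[:3,3])
for n in ("panel","left_fastener"):
  for r in imaging.silhouettes(n,"wrist")[:4]:
    m=r["region"]; ys,xs=np.nonzero(m); print(n,r["confidence"],r["box"],w["img"][m].mean(0))
a=proj(w,[[.4996,-.0006,.150],[.4996-.045*.11,-.0006+.045*.994,.150],[.4996+.045*.11,-.0006-.045*.994,.150]],T); print("bar ctr, +y end, -y end",a)
plan([.4996,-.0006,.144],6.3)
```

```text
[ 0.49801008 -0.000545    0.2698688 ]
panel 0.89 [72.6, 330.9, 75.3, 93.9] [174.75675676  51.65405405  50.08828829]
panel 0.87 [260.5, 126.2, 132.9, 180.7] [ 99.13995822  99.99884896 104.32561709]
panel 0.79 [141.2, 4.4, 58.4, 22.2] [114.77083333 115.63541667 120.57638889]
panel 0.34 [288.3, 307.2, 58.4, 42.8] [150.04709141 125.31911357  81.36177285]
left_fastener 0.89 [304.2, 75.6, 68.6, 43.8] [126.77353464 102.49156306  63.13721137]
left_fastener 0.5 [210.2, 346.6, 104.3, 69.9] [ 91.90741168 116.44008312 162.4659432 ]
bar ctr, +y end, -y end [[326.25723567 235.27552988]
 [326.24316671 169.77360714]
 [326.1881773  294.51624936]]
shift [-1.000e-04  4.000e-04  1.284e-01]
tool y yaw 6.2, turn about tool z -0.1 (world 0.1); q6 -0.22
```

View pics/w6.png

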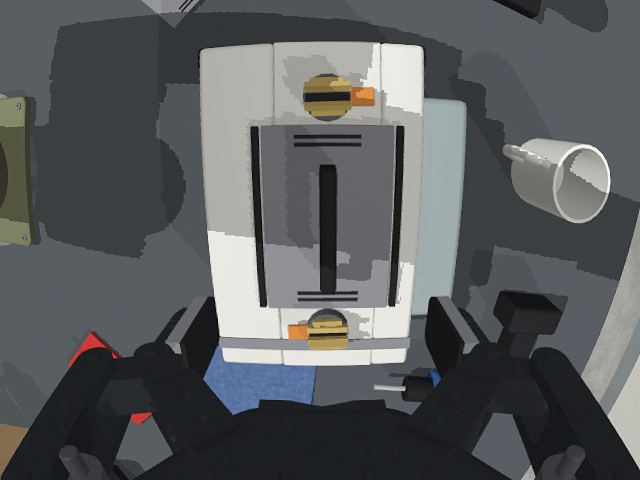

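The last picture shows both orange tongues turned clear, at (362,97) and (298,331), with the black bar running from (328,165) to (328,291). I'll descend and grip it.

Request:
{"api": "move_arm", "payload": {"rows": ".002 .0013 .02 0 0 0;0 0 .03 0 0 0;0 0 .03 0 0 0;0 0 .02 0 0 0;0 0 .015 0 0 0;0 0 .01 0 0 0;0 0 0 0 0 0;0 0 0 0 0 0"}}

```text
time_s: 24.35
tool_pos: [0.5005, 0.0014, 0.1477]
ee_rot: [0.0, 0.667, 0.745, 0.0]
contact_force: [-0.8, 0.2, 0.3]
opening: 0.0851
grip_force: 0.0
```

Request:
{"api": "move_arm", "payload": {"rows": "0 0 0 0 0 0;0 0 0 0 0 0;0 0 0 0 0 0;0 0 0 0 0 0;0 0 0 0 0 0;0 0 0 0 0 0;0 0 0 0 0 0;0 0 0 0 0 0;0 0 0 0 0 0", "claw": 1, "newtons": 50}}

```text
time_s: 25.1
tool_pos: [0.5005, 0.0012, 0.1478]
ee_rot: [0.0, 0.667, 0.745, 0.0]
contact_force: [-0.3, 0.3, 1.7]
opening: 0.011
grip_force: 50.6
```

Request:
{"api": "move_arm", "payload": {"rows": "0 0 -.003 0 0 0;0 0 -.006 0 0 0;0 0 -.01 0 0 0;0 0 -.015 0 0 0;0 0 -.02 0 0 0;0 0 -.02 0 0 0;0 0 -.01 0 0 0;0 0 0 0 0 0"}}

```text
time_s: 25.77
tool_pos: [0.5017, 0.0011, 0.2349]
ee_rot: [0.002, 0.667, 0.745, 0.002]
contact_force: [0.3, 0.1, -0.8]
opening: 0.0113
grip_force: 50.0
```

Run:
```python
from h import *
print(tcp().round(4).tolist(),status.state()["contact_force"],status.state()["opening"])
t=imaging.get_image("top"); M=[]
for r in imaging.silhouettes("mat","top")[:1]:
    print("mat",fit([(t,None,hull_of(r["region"]))],lambda p:box(p[0],p[1],p[2],.16,.22,0,.003),[.43,-.316,0.]))
s=imaging.get_image("scene")
for r in imaging.silhouettes("mat","scene")[:1]:
    print("mats",fit([(s,None,hull_of(r["region"]))],lambda p:box(p[0],p[1],p[2],.16,.22,0,.003),[.43,-.316,0.]))
plan([.432,-.318,.228],-1)
```

```text
[[-0.1092, 0.994, 0.0059, 0.5017], [0.994, 0.1092, -0.0007, 0.0011], [-0.0013, 0.0058, -1.0, 0.2349], [0.0, 0.0, 0.0, 1.0]] [ 0.27872952  0.06388314 -0.80287852] 0.011312127907554067
mat (array([ 0.43308913, -0.31524786,  0.01577219]), np.float64(0.011277380177835639))
mats (array([ 0.43057908, -0.31510016, -0.01721214]), np.float64(0.006639791320844246))
shift [-0.3101 -0.1018  0.0018]
tool y yaw 6.3, turn about tool z 7.3 (world -7.3); q6 -0.21
```

Request:
{"api": "move_arm", "payload": {"rows": "-.018 -.006 0 0 0 0;-.032 -.011 0 0 0 0;-.036 -.012 0 0 0 0;-.038 -.013 0 0 0 0;-.038 -.013 0 0 0 0;-.038 -.013 0 0 0 0;-.036 -.012 0 0 0 0;-.032 -.011 0 0 0 0;-.025 -.0085 0 0 0 0;-.015 -.005 0 0 0 0"}}

```text
time_s: 26.8
tool_pos: [0.4283, -0.3185, 0.2294]
ee_rot: [-0.001, 0.668, 0.744, -0.0]
contact_force: [0.7, -0.6, -1.6]
opening: 0.0109
grip_force: 49.9
```

Request:
{"api": "move_arm", "payload": {"rows": "0 0 0 0 0 3.5;0 0 0 0 0 3.5;0 0 0 0 0 0;0 0 0 0 0 0;0 0 0 0 0 0"}}

```text
time_s: 27.22
tool_pos: [0.4297, -0.3158, 0.2304]
ee_rot: [-0.001, 0.711, 0.703, -0.0]
contact_force: [0.1, -0.1, -2.4]
opening: 0.011
grip_force: 49.9
```

Run:
```python
from h import *
T=tcp(); s=status.state(); print(T.round(4).tolist(),s["contact_force"],s["opening"])
w=imaging.get_image("wrist")
for n in("mat","panel"):
  for r in imaging.silhouettes(n,"wrist")[:3]: m=r["region"]; print(n,r["confidence"],r["box"],w["img"][m].mean(0).round())
r=imaging.silhouettes("panel","scene"); sc=imaging.get_image("scene")
print(proj(sc,box(T[0,3],T[1,3],0,.10,.15,T[2,3]-.0378,T[2,3]-.0318)).round())
for r in imaging.silhouettes("panel","scene")[:5]: print(r["confidence"],r["box"],sc["img"][r["region"]].mean(0).round())
plan([.4315,-.3165,.06],-.5)
```

```text
[[0.0111, 0.9999, -0.0012, 0.4297], [0.9999, -0.0111, 0.0011, -0.3158], [0.0011, -0.0012, -1.0, 0.2304], [0.0, 0.0, 0.0, 1.0]] [ 0.12341921 -0.1150874  -2.38078568] 0.010960995406573177
mat 0.69 [245.1, 89.3, 160.7, 39.9] [138. 168. 219.]
panel 0.88 [463.9, 194.4, 100.2, 101.7] [152.  91. 184.]
panel 0.71 [58.9, 125.1, 137.0, 153.4] [238.  95.  91.]
panel 0.67 [204.0, 124.8, 235.4, 281.8] [163. 164. 169.]
[[124. 242.]
 [187. 225.]
 [130. 271.]
 [196. 253.]
 [123. 240.]
 [186. 223.]
 [129. 270.]
 [196. 251.]]
0.92 [419.9, 214.4, 56.5, 29.0] [249. 243. 118.]
0.83 [327.3, 195.3, 29.9, 28.2] [167. 169. 180.]
0.82 [149.7, 347.6, 51.9, 48.3] [149.  81. 187.]
0.77 [123.8, 223.4, 72.8, 45.8] [173. 174. 182.]
0.69 [162.0, 220.3, 28.8, 10.5] [231.  91.  91.]
shift [-0.0004  0.0014  0.1714]
tool y yaw -0.7, turn about tool z -0.2 (world 0.2); q6 -0.72
```

Request:
{"api": "move_arm", "payload": {"rows": "0 .0014 .015 0 0 0;0 0 .03 0 0 0;0 0 .03 0 0 0;0 0 .03 0 0 0;0 0 .025 0 0 0;0 0 .02 0 0 0;0 0 .015 0 0 0;0 0 .01 0 0 0;0 0 .004 0 0 0;0 0 0 0 0 0"}}

```text
time_s: 28.35
tool_pos: [0.4311, -0.316, 0.0517]
ee_rot: [-0.001, 0.712, 0.703, -0.0]
contact_force: [0.1, 0.4, -3.2]
opening: 0.0109
grip_force: 49.9
```

Request:
{"api": "move_arm", "payload": {"rows": "0 0 .002 0 0 0;0 0 .002 0 0 0;0 0 .0015 0 0 0;0 0 0 0 0 0;0 0 0 0 0 0"}}

```text
time_s: 28.77
tool_pos: [0.4316, -0.3165, 0.0473]
ee_rot: [0.0, 0.712, 0.703, 0.0]
contact_force: [0.0, 0.5, -2.1]
opening: 0.011
grip_force: 49.9
```

Request:
{"api": "move_arm", "payload": {"rows": "0 0 .0015 0 0 0;0 0 .0015 0 0 0;0 0 .0015 0 0 0;0 0 .001 0 0 0;0 0 0 0 0 0;0 0 0 0 0 0"}}

```text
time_s: 29.27
tool_pos: [0.4313, -0.3162, 0.0412]
ee_rot: [-0.0, 0.712, 0.703, -0.0]
contact_force: [0.4, -0.7, -2.2]
opening: 0.011
grip_force: 49.9
```

Request:
{"api": "move_arm", "payload": {"rows": "0 0 .0007 0 0 0;0 0 .0007 0 0 0;0 0 0 0 0 0;0 0 0 0 0 0"}}

```text
time_s: 29.6
tool_pos: [0.4315, -0.3164, 0.0409]
ee_rot: [-0.0, 0.712, 0.703, -0.0]
contact_force: [-3.2, 1.7, 5.7]
opening: 0.0107
grip_force: 50.9
```

Request:
{"api": "move_arm", "payload": {"rows": "0 0 0 0 0 0;0 0 0 0 0 0;0 0 0 0 0 0;0 0 0 0 0 0;0 0 0 0 0 0;0 0 -.01 0 0 0;0 0 -.02 0 0 0;0 0 -.03 0 0 0;0 0 -.04 0 0 0;0 0 -.04 0 0 0", "claw": 0.5}}

```text
time_s: 30.43
tool_pos: [0.4307, -0.3157, 0.1811]
ee_rot: [-0.001, 0.712, 0.703, -0.0]
contact_force: [-0.0, -0.9, 0.0]
opening: 0.0429
grip_force: 0.0
```

Request:
{"api": "move_arm", "payload": {"rows": "0 0 -.04 0 0 0;0 0 -.04 0 0 0;0 0 0 0 0 0;0 0 0 0 0 0"}}

```text
time_s: 30.77
tool_pos: [0.4327, -0.3174, 0.2648]
ee_rot: [0.004, 0.712, 0.703, 0.0]
contact_force: [0.0, 0.4, -0.2]
opening: 0.0429
grip_force: 0.0
```

Run:
```python
from h import *
T=tcp(); s=status.state(); print(T[:3,3],s["contact_force"],s["opening"])
w=imaging.get_image("wrist"); sc=imaging.get_image("scene"); tp=imaging.get_image("top")
def grey(im,n):
    for r in imaging.silhouettes("panel",n):
        c=im["img"][r["region"]].mean(0); print(n,round(r["confidence"],2),r["box"],c.round())
for im,n in((w,"wrist"),(sc,"scene"),(tp,"top")): grey(im,n)
for im,n,TT in((w,"wrist",T),(sc,"scene",None)):
  for nm,dims in(("mat",(.16,.22,0,.003)),("panel",(.1,.15,.003,.009))):
    for r in imaging.silhouettes(nm,n):
      c=im["img"][r["region"]].mean(0)
      if nm=="panel" and c.max()-c.min()>25: continue
      print(n,nm,fit([(im,TT,hull_of(r["region"]))],lambda p:box(*p,*dims),[.431,-.316,0.]))
  e=box(.4315,-.3165,0,.1,.15,.003,.009); print("expected box",proj(im,e,TT).min(0),proj(im,e,TT).max(0))
d=imaging.silhouettes("driver","scene"); print([(x["confidence"],x["box"]) for x in d])
```

```text
[ 0.43267182 -0.31742275  0.26481984] [ 0.00524534  0.36787515 -0.23232657] 0.042905310560376796
wrist 0.65 [272.5, 124.1, 94.9, 141.5] [172. 173. 179.]
wrist 0.63 [448.1, 185.8, 97.2, 94.3] [177. 108. 211.]
wrist 0.59 [73.1, 125.3, 128.1, 143.1] [239.  93.  89.]
scene 0.85 [324.8, 196.3, 31.8, 27.1] [171. 172. 183.]
scene 0.72 [149.1, 348.1, 49.1, 49.6] [187. 105. 224.]
scene 0.66 [419.2, 215.0, 57.1, 28.3] [248. 242. 118.]
scene 0.57 [138.8, 221.3, 49.2, 39.7] [238.  89.  88.]
scene 0.55 [144.9, 270.5, 62.0, 48.6] [181. 183. 191.]
top 0.8 [429.6, 251.9, 54.3, 39.7] [163. 160. 166.]
top 0.79 [455.3, 176.4, 38.8, 45.2] [175.  85. 211.]
top 0.7 [137.8, 218.8, 56.4, 45.9] [252. 247.  51.]
top 0.59 [234.8, 293.9, 49.2, 49.2] [175. 171. 173.]
wrist mat (array([ 0.43167253, -0.31618141, -0.00882149]), np.float64(0.02911463681229509))
wrist panel (array([ 0.4302216 , -0.3172173 , -0.01141532]), np.float64(0.01922936849005752))
expected box [269.63763805 122.02582119] [368.51656497 262.66465251]
scene panel (array([ 0.431, -0.316,  0.   ]), np.float64(1.0))
scene panel (array([ 0.42935029, -0.31545469, -0.0140507 ]), np.float64(0.030880082346886217))
expected box [143.45339611 272.62082427] [208.29938717 319.52181812]
[(0.79, [384.5, 204.8, 14.4, 27.5])]
```

```bash
python3 -c "
from station import order; print(order.close_job())"
```

```text
the job is handed in; nothing more can be done
None
```

I turned both fasteners to their stops with the screwdriver, put it back in the stand handle up, laid the grey panel handle up within about 2 mm of the mat's centre, and handed the job in at about 31 s of the 72 s limit.

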